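# Hang the funnel at the stop and hold the pouring rod ready

### The arm

A 6-joint arm with a two-finger parallel gripper is mounted at the origin on a cart in front of the work surface, level with it; the furniture and walls round the work are solid. World frame = base frame: x ahead of the robot, y to its left, z up, the work surface at z = 0. Lengths are in mm, angles in rad, forces in N, time in s.
With the tool pointing down it reaches from about 275 to 825 mm from the base axis. Payload 4.9 kg.
Tool frame: the origin (TCP) lies at the very end of the fingers, on their centre line; the grasp point (between the pads) lies 19 mm behind it; z points along the fingers, y is the line along which they close (so a half turn about z gives the same grasp; the last joint's range is limited). The gripper opens to 85 mm and grips with 20 to 120 N. Pads are 22 mm wide; open, the fingers measure 114 mm over their backs; the gripper's body (76 mm by 85 mm) begins 54 mm behind the grasp point. The pads swing forward as they close: fully open they stand 13 mm farther back than shut.
Start: joints at [-1.307, 0.326, -0.193, 1.052, 0, 1.437], TCP at [213.078, -507.066, 231.281] pointing down, gripper open.
Joint ranges: [-2.65, 2.65], [-0.97, 1.79], [-1.3, 1.35], [-1.93, 2.1], [-1.47, 1.37], [-3.14, 3.14]. Speed limits (rad/s): [2.57, 2.57, 3.14, 3.14, 3.14, 3.14].

### API

Orientations are given as [roll, pitch, yaw] about the fixed x, y, z axes, in that order (R = Rz(yaw) Ry(pitch) Rx(roll)).
In Python, from bench import bot, solve_ik, imaging gives the robot as it stands. Calls block until the motion is done:
- bot.move_ptp(position, orientation): joint-space move of the TCP to a pose.
- bot.movel(position, rot=None, max_speed=150, threshold=None): straight line of the TCP; rot=None keeps the orientation; max_speed is the mean speed in mm/s. With threshold (N) it stops when the force on the tool has changed by that much, and returns True; else False.
- bot.move_j(angles): joint-space move.
- bot.grip(opening, effort=None): opening from 0.0 (shut) to 1.0 (fully open); effort is the grip in N (None keeps the last); returns when the fingers have stopped.
- bot.dwell(seconds).
- solve_ik(position, orientation): joint angles nearest the present ones, or None.
- bot.get_state(): the state.
- imaging.capture(name): name is "scene" or "top"; returns the picture (400x640x3 uint8, blue, green, red); there is no depth.
- imaging.camera_model(name): a dict with "K" (3x3 intrinsics, pixels), "position" and "rotation" of the camera in the world. Camera axes: x right, y up, looking along -z (the intrinsics and any distortion apply to the point x, -y, -z); pixel columns grow to the right and rows downward; lengths in mm; the calibration is good to about 2 mm. A picture is of the moment at which its call begins. camera_model takes no time and is no camera call.
A pose or a line that the arm cannot do raises bot.IKError and nothing moves.
- bot.sign_off(): hands the job in; it is judged then, once.
The state is a dict: "t": time; "qpos": joint angles; "joint_velocities": joint speeds; "effort": joint torques, N m; "tcp_pos": TCP position; "orientation": TCP orientation; "contact_force": force on the tool from outside, world axes, zero at the start; "wrist_torque": the same for the moment, N m; "opening": opening from 0.0 (shut) to 1.0 (fully open); "gripper_force": force on a finger pad.
Only numpy, scipy, OpenCV 4.12 (cv2) and the standard library are available. Lean on these libraries where they do the work, as an engineer would, in place of code of your own. Each camera call takes 0.05 s, during which the arm holds its last target. There are 200 camera calls.

### The job

Set up for decanting along a rod: hang the funnel carrier by its hook on the top rail of the stand, to the left of the stop collar, slide it along until it is against the collar with the spout over the beaker, and let it go. Then draw the glass rod with the rubber top straight up out of its block, turn it to a slant of about 45 degrees, lower end down, and finish still holding it there with that end inside the funnel's mouth, a little below the rim, without touching the funnel. Leave the beaker, spatula, flask and wash bottle where they stand.

Things in the scene. Friction and masses are not known exactly. Their poses are not given: they have to be found in the camera images.
- stand: Fixed stand: round steel rail, 12 mm thick, 340 mm long, along its y axis; rail axis 231 mm, top 237 mm above the worktop; uprights 300 mm apart. A flat bar (22 mm high, 150 mm up, front face 8 mm ahead of the rail axis) runs below; the hung plate rests on it. Origin on the worktop under the rail's middle; x to the back, y left, z up. Feet reach 70 mm to the front, 30 mm to the back.
- collar: Dark steel stop collar clamped on the rail, 26 mm in diameter, 12 mm wide along the rail, fixed, with a small thumb screw behind. Origin at its centre on the rail axis; axes like the stand's. When the carrier is against its left (+y) side, the carrier's middle plane lies 28 mm from the collar's origin.
- carrier: Funnel carrier, about 170 g, 205 mm high: upright steel plate 44 mm wide, bent over at the top to a hook open downward, black grip on top, in front a ring with a white funnel. Stands at first on the plate's lower edge and the spout. Origin under the middle of the hook at the height of the spout's end; x to the back (funnel axis at x = -66, plate rear face at x = -10), y along the hook's groove, z up.
- carrier_grip (a point): Point on the black grip, 185 mm above the carrier's origin, 20 mm under the grip's top; axes like the carrier's. The grip is 12 mm thick (x), 42 mm wide (y), 46 mm high, centred on top of the hook. Take it from above, fingers closing along x; below it is the hook, 26 mm deep in x, its top 26 mm below this point.
- carrier_hook (a point): Middle of the hook's underside, 155 mm above the carrier's origin, axes like the carrier's. It rests on the rail's top when hung: then 6 mm above the rail axis, up to 4 mm ahead of it. Groove: 20 mm wide between plate (front) and rear lip; the lip reaches 38 mm below this point, its end flares 9 mm to the back. It slides on the rail with little friction.
- funnel_mouth (a point): Centre of the funnel's round mouth at the level of the rim: 83 mm wide inside at the rim, narrowing evenly from 5 mm under the rim to 12 mm wide at 50 mm under it. Axes like the carrier's.
- funnel_spout (a point): Centre of the lower end of the funnel's spout (13 mm in diameter), 90 mm below the mouth. Axes like the carrier's.
- receiver: Low glass beaker, 58x66x72 mm, that receives the filtrate; stands loose on the worktop in front of the rail where the spout will be once the carrier is against the collar (69 mm ahead of the rail, 28 mm left of the collar). The hung spout's lower end stands 82 mm above the worktop. Origin under its centre.
- rod_block: Fixed grey plastic block 50x150x62 mm with three round holes, 10 mm wide and 50 mm deep, in a row along its y axis at y = -48, 0, 48 mm. Origin on the worktop under its centre, z up.
- rod: Glass stirring rod, 8 mm in diameter, 208 mm long, with a dark rubber sleeve 11 mm thick on the upper 24 mm; about 30 g. Stands upright, with a little play, in one of the outer holes, its lower end 12 mm above the worktop. Origin at its lower end, z along the rod to the rubber top.
- rod_tip (a point): Lower (bare glass) end of the rod; axes like the rod's.
- spatula: Steel spatula, 196 mm long, round handle 8 mm with a flat blade 14 mm wide at the top; stands in the other outer hole of the block; not to be used. Origin at its lower end.
- flask: Conical flask 67x67x108 mm standing near the stand; leave it alone. Origin under its centre.
- wash: White wash bottle, 66x109x182 mm, behind the stand; leave it alone. Origin under its centre.
Things that resemble listed ones, but are neither listed nor needed, are in the scene too. Leave any green or purple look-alike of the receiver alone.

How it is judged (in metres and radians):
On the way:
1. the funnel carrier hangs on the rail against the left side of the collar, spout over the beaker, and has been let go (z of carrier_hook in the frame of collar between 0.001 and 0.011 m and y of carrier_hook in the frame of collar between 0.023 and 0.033 m and x of carrier_hook in the frame of collar between -0.008 and 0.008 m and angle between carrier's own z axis and vertical below 0.14 rad and horizontal distance between funnel_spout and receiver below 0.014 m and contact force between the fingers and carrier below 0.1 N and linear speed of carrier below 0.03 m/s), for 0.3 s.
At the end, for the whole second after the job is handed in: Carrier hangs released, still and upright within 8 deg, at most 5 mm from the collar, spout within 14 mm of the beaker's middle; rod held still, 30 to 60 deg from upright, lower end 0 to 35 mm under the rim, within 28 mm of the funnel axis, not touching it; beaker moved under 12 mm (z of carrier_hook in the frame of collar between 0.001 and 0.011 m and y of carrier_hook in the frame of collar between 0.023 and 0.034 m and x of carrier_hook in the frame of collar between -0.009 and 0.009 m and angle between carrier's own z axis and vertical below 0.14 rad and horizontal distance between funnel_spout and receiver below 0.014 m and contact force between the fingers and carrier below 0.1 N and linear speed of each of carrier, rod below 0.03 m/s and angle between rod's own z axis and vertical between 0.52 and 1.05 rad and horizontal distance between rod_tip and funnel_mouth below 0.028 m and z of rod_tip in the frame of funnel_mouth between -0.035 and 0 m and contact force between the fingers and rod above 1 N and contact force between rod and carrier below 0.2 N and height (world z) of rod_tip above 0.12 m and distance of receiver from where it was at the start of the episode below 0.012 m); the arm keeps its last pose, push and grip.
It fails at once if the beaker under the funnel is disturbed (moved more than 20 mm) (distance of receiver from where it was at the start of the episode above 0.02 m).
It fails at once if the conical flask is disturbed (moved more than 30 mm) (distance of flask from where it was at the start of the episode above 0.03 m).
It fails at once if the wash bottle is disturbed (moved more than 30 mm) (distance of wash from where it was at the start of the episode above 0.03 m).
It fails at once if the spatula is disturbed (moved more than 30 mm) (distance of spatula from where it was at the start of the episode above 0.03 m).
It also fails if it takes over 51 s, if anything falls off the work surface, if the arm or the gripper's body presses on something with over 40 N, if the wrist force passes 120 N, or if a joint passes its speed limit or range.

## Working session

There is one attempt and no reset: what is moved stays moved. The work goes in short steps, each a Python script; the robot and the scene stay as the last script left them, time stands still between calls to the robot, and variables do not carry over. Pictures are saved under pics/ and viewed, at most 13 in all, crops included, and the job is handed in when it is done.

```bash
ls; mkdir -p pics; python3 - <<'E'
from bench import bot, imaging
import cv2
for n in("scene","top"):
    im=imaging.capture(n); cv2.imwrite(f"pics/{n}0.png",im)
    m=imaging.camera_model(n); print(n,m)
print(bot.get_state())
E
```

```text
pics
scene {'K': array([[444.98497344,   0.        , 316.85982878],
       [  0.        , 444.98497344, 200.06653644],
       [  0.        ,   0.        ,   1.        ]]), 'position': array([-443.42833797, -636.77226377,  726.83467618]), 'rotation': array([ 1.13844072, -0.01283459, -1.03773359])}
top {'K': array([[384.21368433,   0.        , 315.60994413],
       [  0.        , 384.21368433, 200.52401287],
       [  0.        ,   0.        ,   1.        ]]), 'position': array([ 429.66919766,   -5.91252984, 1184.98193867]), 'rotation': array([ 0.1819027 , -0.02966795, -1.54649286])}
{'t': 0.1, 'qpos': array([-1.30718315e+00,  3.26884034e-01, -1.93492086e-01,  1.05197857e+00,
       -3.41822684e-05,  1.43661048e+00]), 'joint_velocities': array([-0.00155974, -0.00072055,  0.00312231, -0.00085255,  0.00102289,
       -0.00100303]), 'effort': array([ 4.65209487e-04, -4.44237721e+01,  2.63039160e+01,  7.88917387e-03,
       -1.48585304e-04, -8.66195734e-06]), 'tcp_pos': array([ 212.93625112, -506.54486492,  230.56924085]), 'orientation': array([-3.14004372e+00, -1.74608783e-04,  3.97798913e-01]), 'contact_force': array([-0.333477  ,  0.46196057, -0.44655632]), 'wrist_torque': array([ 0.03846764, -0.03705151,  0.02143814]), 'gripper_force': 0.0, 'opening': 0.9989098099153384}
```

View pics/scene0.png

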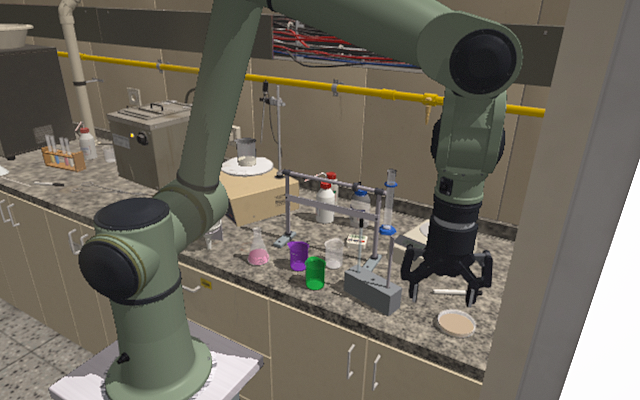

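View pics/top0.png

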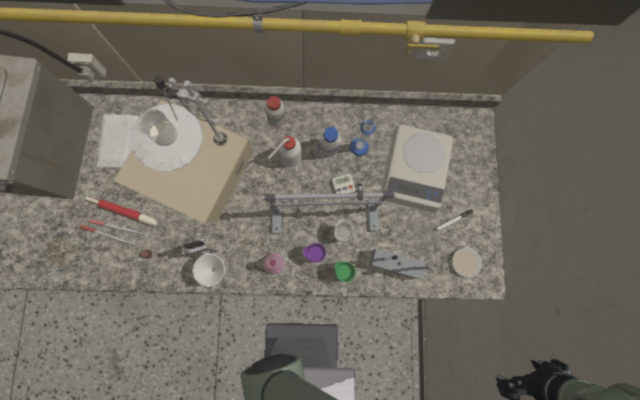

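```bash
cat > h.py <<'E'
import numpy as np
from bench import bot, imaging, solve_ik
from scipy.spatial.transform import Rotation as R
def cam(n):
    m=imaging.camera_model(n); return m["K"],m["position"],R.from_euler("xyz",m["rotation"]).as_matrix()
def ray(n,u,v):
    K,p,r=cam(n); d=np.linalg.inv(K)@[u,v,1]; return p,r@[d[0],-d[1],-d[2]]
def onz(n,u,v,z):
    p,d=ray(n,u,v); return (p+d*(z-p[2])/d[2])
def proj(n,P):
    K,p,r=cam(n); c=r.T@(np.array(P)-p); q=K@[c[0],-c[1],-c[2]]; return q[:2]/q[2]
def tri(u1,u2):
    A=0;b=0
    for n,u in(("scene",u1),("top",u2)):
        p,d=ray(n,*u); d=d/np.linalg.norm(d); M=np.eye(3)-np.outer(d,d); A=A+M; b=b+M@p
    return np.linalg.solve(A,b)
E
python3 - <<'E'
import cv2
a=cv2.imread("pics/top0.png");b=cv2.imread("pics/scene0.png")
cv2.imwrite("pics/c1.png",cv2.resize(a[180:295,180:440],None,fx=3,fy=3,interpolation=2)[:600,:800])
cv2.imwrite("pics/c2.png",cv2.resize(b[165:315,205:405],None,fx=4,fy=4,interpolation=2))
E
```

```text
(no output)
```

View pics/c1.png

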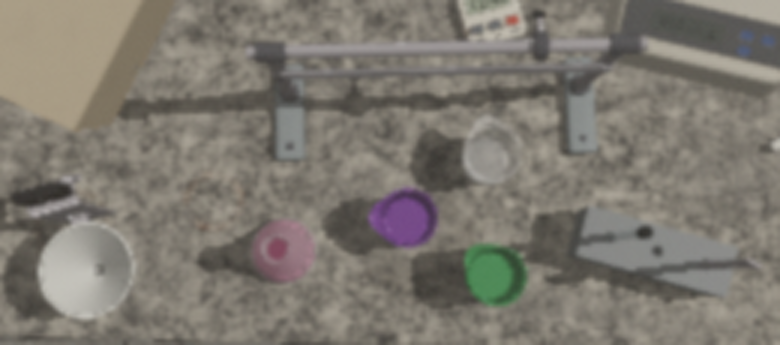

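View pics/c2.png

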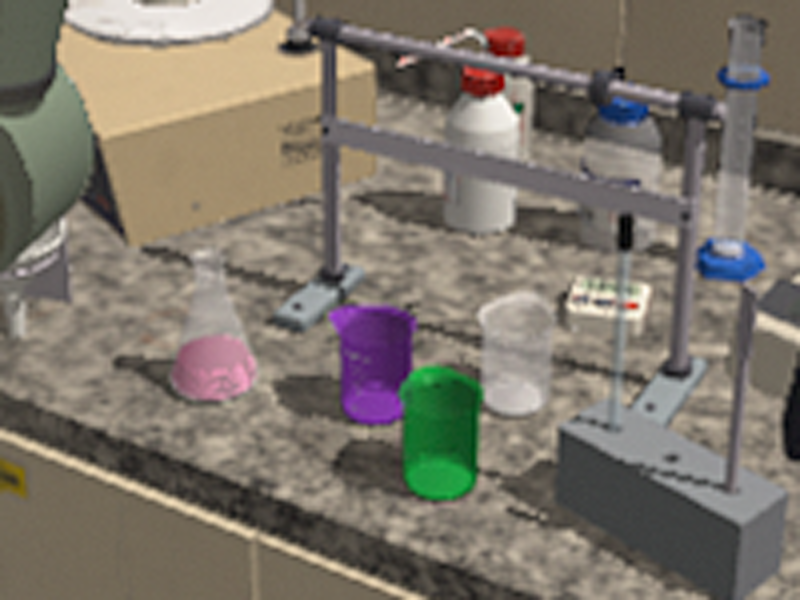

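```bash
python3 - <<'E'
from h import *
import cv2
np.set_printoptions(precision=1,suppress=True)
T=lambda x,y:(180+(x+.5)/3-.5,180+(y+.5)/3-.5)
S=lambda x,y:(205+(x+.5)/4-.5,165+(y+.5)/4-.5)
print("collar",onz("top",*T(541,45),231),onz("scene",*S(604,88),231),tri(S(604,88),T(541,45)))
print("rail L",onz("top",*T(252,51),231),onz("scene",*S(312,26),231)," R",onz("top",*T(645,45),231),onz("scene",*S(725,112),231))
print("rodtop",onz("top",*T(645,232),220),onz("scene",*S(626,214),220), "base",onz("scene",*S(617,427),62))
print("spat",onz("scene",*S(735,488),62))
print("funnel",onz("top",*T(86,270),90),"edge",onz("top",*T(132,270),90))
print("grip",onz("top",*T(42,193),205))
print("recv rim",onz("top",*T(490,150),72),"base scene",onz("scene",*S(514,400),0))
print("flask",onz("top",*T(282,250),40),onz("scene",*S(213,385),0))
print("block corners",[onz("top",*T(*c),62) for c in((590,206),(578,253),(738,250),(725,297))])
a=cv2.imread("pics/top0.png")
def blob(m,roi):
    x0,y0,x1,y1=roi; M=np.zeros(m.shape,np.uint8); M[y0:y1,x0:x1]=m[y0:y1,x0:x1]
    n,l,s,c=cv2.connectedComponentsWithStats(M); i=1+np.argmax(s[1:,4]); pts=np.argwhere(l==i)[:,::-1].astype(np.float32)
    return c[i],s[i],cv2.minAreaRect(pts)
g=cv2.cvtColor(a,cv2.COLOR_BGR2GRAY)
print("grip",blob((g<50).astype(np.uint8),(178,235,215,252)))
print("fun",blob((g>150).astype(np.uint8),(188,245,232,292)))
E
```

```text
collar [ 624.3 -142.4  231. ] [ 623.  -143.4  231. ] [ 624.5 -142.6  230.2]
rail L [611.8 101.2 231. ] [612.7 101.7 231. ]  R [ 627.  -231.1  231. ] [ 629.5 -233.3  231. ]
rodtop [ 470.1 -231.6  220. ] [ 471.9 -233.1  220. ] base [ 472.3 -235.8   62. ]
spat [ 449.7 -328.7   62. ]
funnel [427.4 260.3  90. ] edge [428.4 218.   90. ]
grip [490.2 273.8 205. ]
recv rim [ 551.3 -115.8   72. ] base scene [ 549.7 -117.7    0. ]
flask [451.1  83.8  40. ] [449.   84.4   0. ]
block corners [array([ 500.4, -215. ,   62. ]), array([ 455. , -203.1,   62. ]), array([ 461.7, -359.1,   62. ]), array([ 416.7, -345.2,   62. ])]
grip (array([200.7, 243.3]), array([200, 243,   2,   2,   3], dtype=int32), ((200.75001525878906, 243.25001525878906), (1.4142134189605713, 0.7071067094802856), 45.0))
fun (array([205.8, 270.7]), array([193, 253,  33,  34, 608], dtype=int32), ((209.25003051757812, 269.2500305175781), (30.405588150024414, 32.52690887451172), 45.0))
```

```bash
cat >> h.py <<'E'
down=lambda c,s=1:[np.pi,0,c+s*np.pi/2]   # fingers close along carrier x at yaw c
CY=.047; COL=np.array([624.2,-142.7])
def st(dx,dy): return COL+[dx*np.cos(CY)-dy*np.sin(CY),dx*np.sin(CY)+dy*np.cos(CY)]
GC=.21; G=np.array([491.5,274.2])
FM=st(-68,28)
def slant(a,roll,tilt=np.pi/4):
    z=np.array([np.sin(tilt)*np.cos(a),np.sin(tilt)*np.sin(a),-np.cos(tilt)])
    x=np.cross([0,0,1],z);x/=np.linalg.norm(x);y=np.cross(z,x)
    m=np.c_[x,y,z]@R.from_euler("z",roll).as_matrix()
    return R.from_matrix(m).as_euler("xyz"),z
def sh(): 
    s=bot.get_state(); print(round(s["t"],2),s["tcp_pos"].round(1),s["orientation"].round(3),s["contact_force"].round(1),round(s["opening"],3),round(s["gripper_force"],1))
E
python3 - <<'E'
from h import *
f=lambda p,o:(lambda q:None if q is None else q.round(2))(solve_ik(list(p),list(o)))
for s in(1,-1):
    print(s,f([*G,320],down(GC,s)),f([*G,168],down(GC,s)),f([*st(-2,78),320],down(CY,s)),f([*st(-2,28),250],down(CY,s)))
for psi in np.arange(-3,3.1,.5): print("rod",round(psi,1),f([471.5,-233,189],[np.pi,0,psi]),f([471.5,-233,330],[np.pi,0,psi]))
for a in np.arange(-2,2.1,.5):
  for r in np.arange(-3,3.1,1):
    o,z=slant(a,r); t=np.array([*FM,157]); q=f(t-177*z,o)
    if q is not None: print("slant",a,r,q,f(t-177*z+[0,0,90],o))
E
```

```text
1 [0.38 0.31 0.01 1.27 0.   1.74] [ 0.38  0.4  -0.26  0.92  0.    1.74] [-0.22  0.43  0.19  1.33  0.    1.3 ] [-0.3   0.47  0.07  1.17  0.    1.22]
-1 [ 0.38  0.31  0.01  1.27  0.   -1.4 ] [ 0.38  0.4  -0.26  0.92  0.   -1.4 ] [-0.22  0.43  0.19  1.33  0.   -1.84] [-0.3   0.47  0.07  1.17  0.   -1.92]
rod -3.0 [-0.6   0.32 -0.32  0.93  0.   -0.74] [-0.6   0.24 -0.07  1.27  0.   -0.74]
rod -2.5 [-0.6   0.32 -0.32  0.93  0.   -1.24] [-0.6   0.24 -0.07  1.27  0.   -1.24]
rod -2.0 [-0.6   0.32 -0.32  0.93  0.   -1.74] [-0.6   0.24 -0.07  1.27  0.   -1.74]
rod -1.5 [-0.6   0.32 -0.32  0.93  0.   -2.24] [-0.6   0.24 -0.07  1.27  0.   -2.24]
rod -1.0 [-0.6   0.32 -0.32  0.93  0.   -2.74] [-0.6   0.24 -0.07  1.27  0.   -2.74]
rod -0.5 [-0.6   0.32 -0.32  0.93  0.    3.04] [-0.6   0.24 -0.07  1.27  0.    3.04]
rod 0.0 [-0.6   0.32 -0.32  0.93  0.    2.54] [-0.6   0.24 -0.07  1.27  0.    2.54]
rod 0.5 [-0.6   0.32 -0.32  0.93  0.    2.04] [-0.6   0.24 -0.07  1.27  0.    2.04]
rod 1.0 [-0.6   0.32 -0.32  0.93  0.    1.54] [-0.6   0.24 -0.07  1.27  0.    1.54]
rod 1.5 [-0.6   0.32 -0.32  0.93  0
[... 4692 characters left out ...]
0.43 -0.15  1.35  0.71  2.47] [-0.96  0.38 -0.    1.55  0.71  2.47]
slant 1.5 -3.0 [-0.82  0.79  0.44  1.82  0.55  2.37] [-0.82  0.77  0.63  2.03  0.55  2.37]
slant 1.5 -2.0 [-0.82  0.79  0.44  1.82  0.55 -2.92] [-0.82  0.77  0.63  2.03  0.55 -2.92]
slant 1.5 -1.0 [-0.82  0.79  0.44  1.82  0.55 -1.92] [-0.82  0.77  0.63  2.03  0.55 -1.92]
slant 1.5 0.0 [-0.82  0.79  0.44  1.82  0.55 -0.92] [-0.82  0.77  0.63  2.03  0.55 -0.92]
slant 1.5 1.0 [-0.82  0.79  0.44  1.82  0.55  0.08] [-0.82  0.77  0.63  2.03  0.55  0.08]
slant 1.5 2.0 [-0.82  0.79  0.44  1.82  0.55  1.08] [-0.82  0.77  0.63  2.03  0.55  1.08]
slant 1.5 3.0 [-0.82  0.79  0.44  1.82  0.55  2.08] [-0.82  0.77  0.63  2.03  0.55  2.08]
```

```bash
python3 - <<'E'
from h import *
import cv2
bot.move_ptp([213,-507,380],[np.pi,0,.398])
bot.move_ptp([*G,290],down(GC)); sh()
bot.movel([*G,168],max_speed=100,threshold=8); sh()
bot.grip(0,60); sh()
bot.movel([*G,320],max_speed=120); sh()
cv2.imwrite("pics/s1.png",cv2.resize(imaging.capture("scene")[100:290,160:340],None,fx=3,fy=3))
E
```

```text
3.67 [491.9 273.5 290.1] [3.141 0.    1.779] [-0.2  0.5  0. ] 1.001 0.0
5.04 [492.  274.4 168.7] [ 3.14  -0.     1.781] [-0.1 -0.3 -0.3] 1.002 0.0
5.71 [491.6 274.4 168.1] [ 3.141 -0.     1.781] [0.5 1.1 1. ] 0.133 59.7
7.12 [491.1 274.  319.1] [-3.14   0.     1.781] [ 0.1 -0.7 -1.1] 0.134 59.3
```

View pics/s1.png

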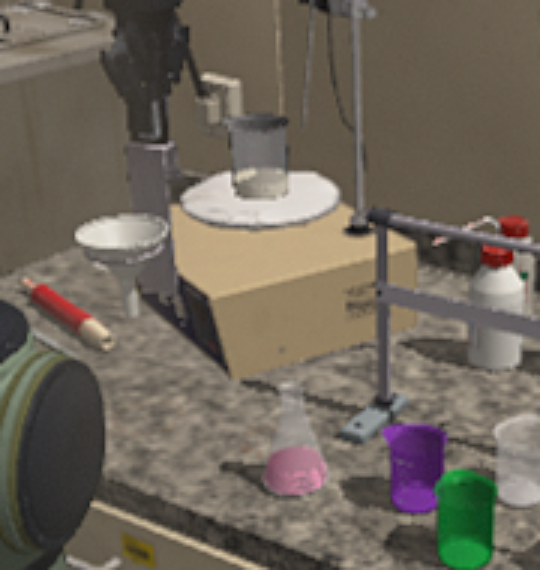

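```bash
python3 - <<'E'
from h import *
import cv2
o=down(CY)
bot.move_ptp([*st(-60,78),322],o)
bot.movel([*st(-2,78),322],o,max_speed=80); sh()
print(bot.movel([*st(-2,78),272],max_speed=50,threshold=6)); sh()
cv2.imwrite("pics/s2.png",cv2.resize(imaging.capture("scene")[140:290,260:410],None,fx=4,fy=4))
E
```

```text
9.36 [618.3 -64.6 321.9] [-3.141 -0.     1.618] [ 0.7 -0.  -1.7] 0.128 59.3
False
10.51 [618.8 -64.9 272.4] [3.141 0.    1.618] [ 0.5 -0.  -1. ] 0.134 59.3
```

View pics/s2.png

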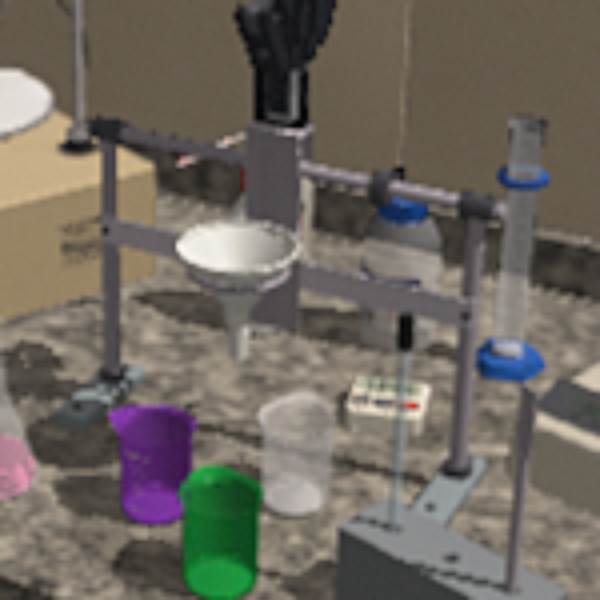

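```bash
python3 - <<'E'
from h import *
o=down(CY)
print(bot.movel([*st(-2,78),247],max_speed=30,threshold=5)); sh()
z=bot.get_state()["tcp_pos"][2]+1
bot.movel([*st(-2,78),z],max_speed=20)
print(bot.movel([*st(-2,36),z],max_speed=50,threshold=6)); sh()
print(bot.movel([*st(-2,20),z],max_speed=15,threshold=5)); sh()
E
```

```text
True
11.26 [618.4 -64.9 250. ] [-3.141 -0.     1.618] [-0.7 -0.9  4.9] 0.134 60.2
False
12.52 [ 620.5 -106.6  251. ] [-3.139e+00 -1.000e-03  1.618e+00] [ 0.6 -0.6 -1.3] 0.135 59.4
True
13.36 [ 620.6 -119.   250.2] [-3.138 -0.004  1.618] [-0.4 -0.4 -1.3] 0.129 59.4
```

```bash
python3 - <<'E'
from h import *
import cv2
p=bot.get_state()["tcp_pos"]
print(bot.movel([p[0],p[1]-1,p[2]],max_speed=15,threshold=8)); sh()
bot.grip(.5); sh()
bot.movel([p[0],p[1],340],max_speed=150); sh()
cv2.imwrite("pics/s3.png",cv2.resize(imaging.capture("scene")[150:290,270:410],None,fx=4,fy=4,interpolation=2))
cv2.imwrite("pics/t3.png",imaging.capture("top"))
E
```

```text
False
13.61 [ 620.5 -119.3  250. ] [-3.136 -0.006  1.619] [-0.5  3.4 -1.2] 0.13 59.4
14.02 [ 620.7 -120.3  250.3] [-3.137 -0.004  1.618] [ 1.2  0.3 -0.8] 0.5 0.0
14.77 [ 620.4 -118.9  339.1] [-3.136 -0.005  1.618] [0.7 0.2 0.2] 0.499 0.0
```

View pics/s3.png

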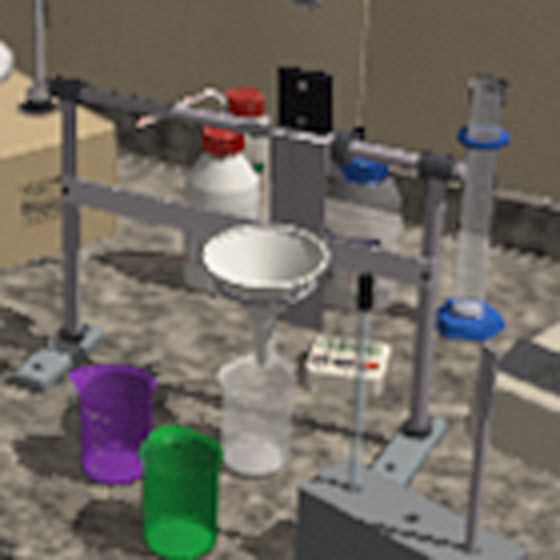

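```bash
python3 - <<'E'
from h import *
S=lambda x,y:(270+(x+.5)/4-.5,150+(y+.5)/4-.5)
print(FM,onz("scene",*S(266.5,261),172),onz("scene",*S(263,362),82), "rim l/r",onz("scene",*S(203,258),172),onz("scene",*S(331,263),172))
print("collar edges",onz("scene",*S(334,148),231),onz("scene",*S(357,156),231),"plate top edges",onz("scene",*S(273,127),237),onz("scene",*S(329,133),237))
print("rodtop",onz("scene",*S(366,277),220),"rodbase",onz("scene",*S(357,487),62))
E
```

```text
[ 554.95957663 -117.92574378] [ 539.85179915 -127.44476213  172.        ] [ 554.33188835 -119.95456567   82.        ] rim l/r [520.47656033 -87.67141334 172.        ] [ 560.88813907 -166.93035597  172.        ]
collar edges [ 619.16586547 -137.34966037  231.        ] [ 614.86788114 -157.55572824  231.        ] plate top edges [617.62685465 -88.6552643  237.        ] [ 629.18596151 -128.08188533  237.        ]
rodtop [ 468.14641163 -234.82773299  220.        ] rodbase [ 472.31961213 -235.76520403   62.        ]
```

```bash
python3 - <<'E'
from h import *
import cv2
u=proj("top",[*FM,172]);print(u)
a=cv2.imread("pics/t3.png");x,y=u.astype(int)
cv2.imwrite("pics/t3c.png",cv2.resize(a[y-50:y+50,x-60:x+110],None,fx=4,fy=4,interpolation=2)); print(x-60,y-50)
E
```

```text
[347.55733604 224.32746299]
287 174
```

View pics/t3c.png

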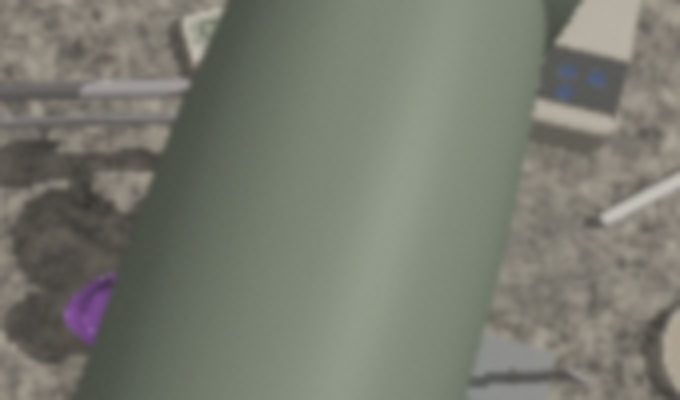

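```bash
python3 - <<'E'
from h import *
import cv2
RO=[np.pi,0,-.237+np.pi/2]
bot.move_ptp([471,-233.5,310],RO); sh()
im=imaging.capture("top"); cv2.imwrite("pics/t4.png",im)
hsv=cv2.cvtColor(im,cv2.COLOR_BGR2HSV)
u,v=proj("top",[*FM,172]).astype(int)
print(u,v)
m=((hsv[...,1]<35)&(hsv[...,2]>150)).astype(np.uint8); M=np.zeros_like(m); M[v-26:v+26,u-26:u+26]=m[v-26:v+26,u-26:u+26]
n,l,s,c=cv2.connectedComponentsWithStats(M); i=1+np.argmax(s[1:,4]); print(s[i],c[i])
(cx,cy),r=cv2.minEnclosingCircle(np.argwhere(l==i)[:,::-1].astype(np.float32)); print(cx,cy,r,onz("top",cx,cy,172))
cv2.imwrite("pics/t4c.png",cv2.resize(im[170:290,290:440],None,fx=4,fy=4,interpolation=2))
E
```

```text
15.65 [ 471.8 -233.4  310.2] [ 3.141 -0.     1.334] [-0.   0.8 -0.6] 0.497 0.0
347 224
[330 206  36  36 618] [344.76860841 226.37216828]
348.7305603027344 224.52865600585938 18.90056800842285 [ 554.50903503 -121.05739902  172.        ]
```

View pics/t4c.png

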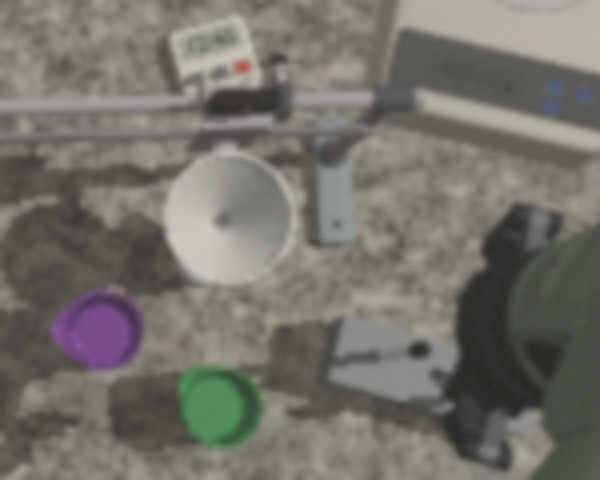

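```bash
python3 - <<'E'
from h import *
import cv2
P=[471,-233.5]
print(bot.movel([*P,189],max_speed=100,threshold=8)); sh()
bot.grip(0,40); sh()
bot.movel([*P,255],max_speed=60); sh()
bot.movel([*P,300],max_speed=100); sh()
cv2.imwrite("pics/s5.png",cv2.resize(imaging.capture("scene")[130:290,270:420],None,fx=3.7,fy=3.7,interpolation=2))
FM=np.array([554.5,-119.5])
for a in(.6,.8):
  for r in(.8,1.2,1.6):
    o,z=slant(a,r); q=solve_ik(list(np.array([*FM,157])-177*z),list(o)); print(a,r,q.round(2))
E
```

```text
False
17.06 [ 471.5 -233.8  189.6] [3.14  0.    1.334] [ 0.4 -0.9  0.1] 0.498 0.0
17.45 [ 471.2 -233.7  189.5] [3.141 0.    1.334] [-0.5  0.4  2.4] 0.119 38.9
18.7 [ 470.8 -233.3  254.5] [-3.141 -0.     1.334] [0.8 0.1 0. ] 0.111 38.9
19.3 [ 470.9 -233.4  299.6] [-3.141 -0.     1.334] [ 0.4 -0.3 -1. ] 0.108 38.9
0.6 0.8 [-1.03  0.12 -0.56  0.94  0.78  0.72]
0.6 1.2 [-1.03  0.12 -0.56  0.94  0.78  1.12]
0.6 1.6 [-1.03  0.12 -0.56  0.94  0.78  1.52]
0.8 0.8 [-1.01  0.28 -0.36  1.15  0.76  0.47]
0.8 1.2 [-1.01  0.28 -0.36  1.15  0.76  0.87]
0.8 1.6 [-1.01  0.28 -0.36  1.15  0.76  1.27]
```

View pics/s5.png

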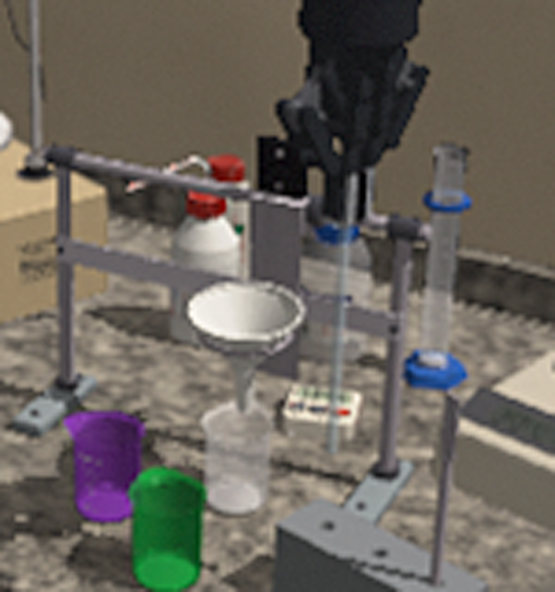

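```bash
python3 - <<'E'
from h import *
import cv2
u=(270+335/3.7-.4,130+450/3.7-.4); print(u,proj("scene",[471,-233.5,122.5]),onz("scene",*u,122.5))
F=np.array([554.5,-119.5]); o,z=slant(.7,1.4)
t=np.array([*F,157])-177*z
bot.movel([471,-233.5,400],max_speed=150)
bot.move_ptp(list(t+[0,0,90]),list(o)); sh()
bot.movel(list(t+[0,0,45]),max_speed=60,threshold=8); sh()
im=imaging.capture("scene"); cv2.imwrite("pics/s6f.png",im);cv2.imwrite("pics/t6f.png",imaging.capture("top"))
c=np.array(proj("scene",[*F,180])).astype(int); print(c-[75,75])
x,y=c-[75,75]
cv2.imwrite("pics/s6.png",cv2.resize(im[y:y+130,x:x+150],None,fx=4.5,fy=4.5,interpolation=2))
print("expected tip",proj("scene",[*F,202]))
E
```

```text
(360.14054054054054, 251.2216216216216) [359.08636102 251.76362717] [ 474.8839192  -234.66949425  122.5       ]
20.93 [ 458.6 -200.3  371.9] [ 2.974 -0.77   0.939] [ 0.2  0.2 -0.3] 0.113 38.9
21.83 [ 458.9 -200.3  327.4] [ 2.973 -0.771  0.939] [ 0.2 -0.2 -0.4] 0.113 38.9
[261 134]
expected tip [336.56419063 202.56151841]
```

View pics/s6.png

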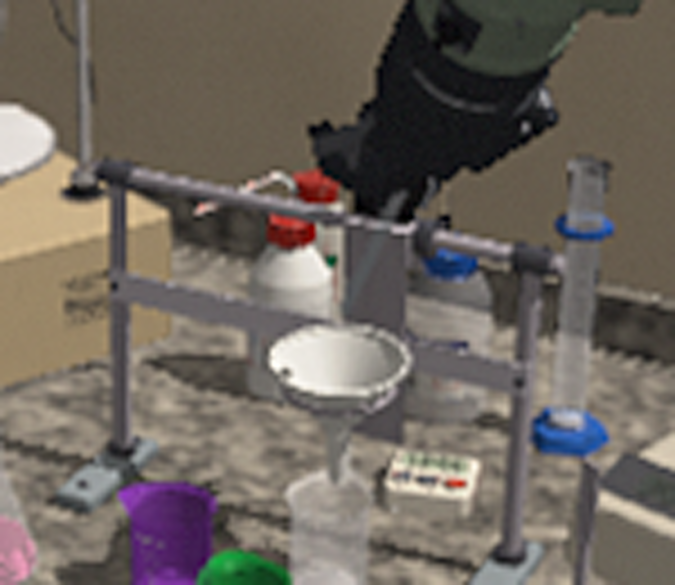

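```bash
python3 - <<'E'
from h import *
F=np.array([554.5,-119.5]); o,z=slant(.7,1.4)
t=np.array([*F,157])-177*z
print(bot.movel(list(t),max_speed=35,threshold=4)); bot.dwell(1); sh()
s=bot.get_state(); print(s["joint_velocities"].round(3))
im=imaging.capture("top"); import cv2
u,v=proj("top",[*F,172]).astype(int); hsv=cv2.cvtColor(im,cv2.COLOR_BGR2HSV)
m=((hsv[...,1]<35)&(hsv[...,2]>150)).astype(np.uint8); ys,xs=np.nonzero(m[v-26:v+26,u-26:u+26]); print(xs.min()+u-26,xs.max()+u-26,ys.min()+v-26,ys.max()+v-26)
sc=imaging.capture("scene"); x,y=(proj("scene",[*F,172]).astype(int)-[45,50])
A=cv2.resize(sc[y:y+80,x:x+90],None,fx=4.4,fy=4.4,interpolation=2); B=cv2.resize(im[v-40:v+40,u-45:u+45],None,fx=4.4,fy=4.4,interpolation=2)
cv2.imwrite("pics/fin.png",np.hstack([A,B]))
E
```

```text
False
24.37 [ 458.8 -200.1  282.2] [ 2.973 -0.771  0.939] [-0.6 -0.2 -0.4] 0.116 38.9
[ 0.     0.001  0.    -0.001  0.    -0.   ]
322 369 199 249
```

View pics/fin.png

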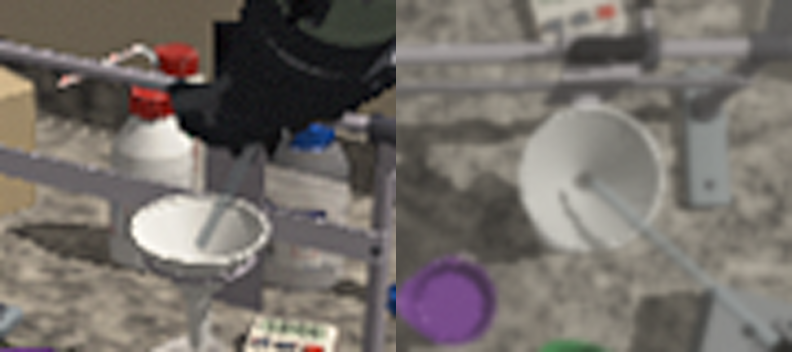

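The close-up shows the rod slanting into the funnel. In the left half its tip is near (203,243), clear of the wall, and in the top view it is near the funnel axis at (585,182). The carrier sits against the collar.

```bash
python3 -c "
from bench import bot
print(bot.sign_off())"
```

```text
the job is handed in; nothing more can be done
None
```

I handed the job in at about 24 s of the 51 s, and the sign-off call returned no verdict: the carrier hangs released against the collar with its spout over the beaker, and the arm holds the rod at about 45°, its tip about 15 mm below the funnel rim near the axis and, in the final pictures, not touching the funnel.

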